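# Switch the instrument maker's dust extractor on with a flat screwdriver

## Task

Push the clear dust shutter of the grey extractor controller open, then take the orange-handled flat screwdriver from the tool rack and with its blade in the slot turn the steel selector a quarter turn clockwise, so that its yellow pointer goes from the red mark to the green mark. Then hang the screwdriver back upright in the rack slot it came from and push the shutter fully shut again. Touch the selector with the screwdriver only, and leave the other tools and things where they are.

Things in the scene. Friction and masses are not known exactly. Their poses are not given: they have to be found in the camera images.
- controller: Fixed grey box, 130 (x) x 200 (y) x 60 mm high, front to -x; origin at the centre of its underside. Two rails 12 mm wide along y at x = +-53 mm, tops 83 mm above the table. Selector's vertical axis at x = 0, y = -45 mm; the red mark lies beside it towards -x, the green towards +y. Stands left or right of the middle, the rack on the other side.
- selector (a joint): Angle of the selector in rad: 0 when the yellow pointer is at the red mark (-x of the controller), growing clockwise seen from above; pi/2 when it is at the green mark (+y). Stiff with friction (0.12 N m), stays where it is left, no click stops; end stops at -0.4 and 2.6. Starts at -0.1 to 0.25.
- slot (a point): Centre of the floor of the selector's slot, on the turning axis, 63 mm above the table; its frame turns with the selector: x runs along the slot (the yellow pointer lies towards -x), z up. Slot: 8 mm wide, 11 mm deep, straight across the 50 mm steel head and open at both ends; top of the head 74 mm above the table.
- shutter (a joint): Travel of the shutter in m along +y of the controller: 0 shut over the selector, 0.09 fully open, with a stop at both ends; about 1.2 N of friction, stays where it is left. Starts 0 to 0.015. The selector's head is clear of it beyond 0.075.
- shutter_tab (a point): Centre of the yellow upright tab in the middle of the clear shutter (plate 92 x 76 x 4 mm, its underside 78 mm above the table). Tab: 40 mm along the controller's x, 8 mm thick along its y, 82 to 114 mm above the table; this point is 98 mm above the table. Axes as the controller's. Push the tab along y with closed fingertips.
- driver_mid (a point): Centre of the screwdriver's orange square handle (26 x 26 mm, 60 mm high). It hangs upright, blade down. Below this point: the handle's foot 30 mm, collar's underside 36 mm, blade tip 111 mm. z points up along the tool; x and y are square to the handle's faces; the blade's width runs along x, as does the white bar on the handle's top.
- driver_tip (a point): Centre of the blade's tip edge, the tool's lowest point; axes as driver_mid. Blade 24 mm wide along x, 4 mm thick along y, 22 mm high; above it the 12 mm round shank, then a round steel collar (40 mm diameter, 6 mm thick) that rests on the rack.
- rack: Fixed plywood rack, origin on the table under its middle slot, front to -x. A 12 mm shelf, top 100 mm above the table, y = +-125 mm, has three 30 mm wide slots open to the front at y = -75, 0, 75 mm, from the front edge x = -22 to the closed end x = 17 mm. Tools hang by their collars at about x = 0; lift them out, or raise them a few mm and draw them out forwards.
- chisel_mid (a point): Wood chisel with a light round handle (28 mm diameter, top 162 mm above the table), hanging in another slot of the rack; point 36 mm above its collar's underside. Bystander.
- reamer_mid (a point): Peg reamer with a dark round handle (26 mm diameter, top 156 mm above the table), hanging in another slot of the rack; point 36 mm above its collar's underside. Bystander.
- glue: Standing white glue bottle with a green cap, 52 mm diameter, 150 mm high, between the controller and the rack on the near side; origin at its underside. Bystander.
- peg_jar: Amber jar, 64 mm diameter, 90 mm high, beyond the middle; origin at its underside. Bystander.
- uke_near (a point): Point at mid-height on the near edge of a small instrument body that lies flat at the far side, about 270 mm long (across), 170 x 63 mm. Bystander.
- neck_blank: Wooden neck blank lying flat near the robot, about 205 mm long (from x = -60 to 145 mm of its frame), 50 mm wide, 22 mm high. Bystander.
- sanding_block: Cork sanding block, 110 x 60 x 33 mm, near the robot; origin at its underside. Bystander.
- driver: The same screwdriver, 141 mm long, about 0.14 kg; this origin is at its blade tip.
Not all that is in view belongs to the job. Leave any blue or turquoise look-alike of the driver alone.

How it is judged:
By the outcome, as a careful person would: the job done as asked, in the order asked, and still so for the second after the job is handed in, with the robot touching nothing.
It also fails if it takes over 72 s, if anything falls off the work surface, if the arm or the gripper's body presses on something with over 40 N, if the wrist force passes 120 N, or if a joint passes its speed limit or range.

## Robot

A 6-joint arm with a two-finger parallel gripper is mounted at the origin on the work surface. World frame = base frame: x ahead of the robot, y to its left, z up, the work surface at z = 0. Lengths are in m, angles in rad, forces in N, time in s.
With the tool pointing down it reaches from about 0.275 to 0.75 m from the base axis. Payload 10.2 kg.
Tool frame: the origin (TCP) lies midway between the tips of the shut fingers; the grasp point (between the pads) lies 19 mm behind it (env.hold_point_z is the distance from the TCP to the grasp point, in m); x points along the fingers, z is the direction in which the jaws open and shut, and the axes are right-handed (so a half turn about x gives the same grasp; the last joint's range is limited). The gripper opens to 85 mm and grips with 20 to 120 N. Pads are 22 mm wide; open, the fingers measure 114 mm over their backs; the gripper's body (76 mm by 85 mm) begins 54 mm behind the grasp point. The pads swing forward as they close: fully open they stand 13 mm farther back than shut.
Start: joints at [-1.564, 0.313, 1.498, -0, 1.331, -0.223], TCP at [0.12, -0.511, 0.231] pointing down, gripper open.
Joint ranges: [-2.94, 2.94], [-0.97, 2.17], [0.19, 2.56], [-1.23, 4.37], [0.02, 3.11], [-2.88, 2.88]. Speed limits (rad/s): [2.39, 2.39, 3.01, 3.14, 3.14, 3.14].

## Interface

Orientations are given as a unit quaternion [x, y, z, w].
In Python, from bench import env, kinematics, monitor, eyes, job gives the robot as it stands. The module is installed in compiled form; this text tells all that it offers. Calls block until the motion is done:
- env.reach(position, orientation): joint-space move of the TCP to a pose.
- env.movel(position, velocity=0.15, frame=None, guard=None): straight line of the TCP; frame=None keeps the orientation; velocity is the mean speed in m/s. With guard (N) it stops when the force on the tool has changed by that much, and returns True; else False.
- env.set_joints(angles): joint-space move.
- env.release() and env.close_gripper(effort=None): open the fingers fully, or close them until they stop; effort is the grip in N (None keeps the last).
- env.hold(seconds).
- kinematics.ik(position, orientation): joint angles nearest the present ones, or None.
- monitor.sense(): the state.
- eyes.grab_frame(name): name is "side" or "top" or "wrist"; returns a dict with "frame" (420x560x3 uint8, red, green, blue), "mtx" (3x3 intrinsics, pixels), "view" (4x4, takes a point from world to camera coordinates). Camera axes: x right, y down, z forward; pixel columns grow to the right and rows downward; lengths in m; the calibration is good to about 2 mm. A picture is of the moment at which its call begins. There is no depth.
A pose or a line that the arm cannot do raises env.MotionError and nothing moves.
- job.hand_in(): hands the job in, once; it reports no verdict.
The state is a dict: "clock": time; "joints": joint angles; "qvel": joint speeds; "joint_efforts": joint torques, N m; "position": TCP position; "ee_rot": TCP orientation; "contact_force": force on the tool from outside, world axes, zero at the start; "ft_torque": the same for the moment, N m; "finger_gap": opening from 0.0 (shut) to 1.0 (fully open).
Only numpy, scipy, OpenCV 4.12 (cv2) and the standard library are available. Lean on these libraries where they do the work, as an engineer would, in place of code of your own. Each camera call takes 0.05 s, during which the arm holds its last target.

## Working session

There is one attempt and no reset: what is moved stays moved. The work goes in short steps, each a Python script; the robot and the scene stay as the last script left them, time stands still between calls to the robot, and variables do not carry over. Pictures are saved under pics/ and viewed, and the job is handed in when it is done.

```bash
mkdir -p pics; ls
cat > h.py <<'E'
import numpy as np, cv2
from bench import env, kinematics, monitor, eyes, job
def snap(n,fn):
    f=eyes.grab_frame(n); cv2.imwrite('pics/'+fn+'.png',f['frame'][:,:,::-1]); np.savez('pics/'+fn+'.npz',**f); return f
def ray(f,u,v):
    d=np.linalg.inv(f['mtx'])@np.array([u,v,1.]); R=f['view'][:3,:3]; t=f['view'][:3,3]
    return -R.T@t, R.T@d/np.linalg.norm(d)
def onplane(f,u,v,z):
    o,d=ray(f,u,v); return o+d*(z-o[2])/d[2]
def tri(obs):
    A=np.zeros((3,3));b=np.zeros(3);L=[]
    for f,u,v in obs:
        o,d=ray(f,u,v);P=np.eye(3)-np.outer(d,d);A+=P;b+=P@o;L.append((P,o))
    x=np.linalg.solve(A,b); return x,[float(np.linalg.norm(P@(x-o))) for P,o in L]
def proj(f,p):
    c=f['view'][:3,:3]@np.asarray(p)+f['view'][:3,3]; q=f['mtx']@c; return q[:2]/q[2]
def load(fn): return dict(np.load('pics/'+fn+'.npz'))
E
python3 - <<'E'
from h import *
for n in ['side','top','wrist']:
    f=snap(n,n+'0'); o,d=ray(f,280,210); print(n,o.round(3),d.round(3),f['mtx'][0,0])
s=monitor.sense();print(s)
E
```

```text
pics
side [0.518 0.741 0.537] [ 0.009 -0.882 -0.472] 395.27438570925244
top [ 0.344 -0.023  1.01 ] [ 0.237 -0.017 -0.971] 445.58535210811635
wrist [ 0.195 -0.494  0.374] [-0.3   -0.059 -0.952] 295.2531027691791
{'clock': 0.15, 'joints': array([-1.56438925e+00,  3.13287314e-01,  1.49823615e+00,  1.84445008e-07,
        1.33103256e+00, -2.23417389e-01]), 'qvel': array([-0.00054506, -0.0019096 , -0.00295896, -0.00125572,  0.00132391,
        0.00066464]), 'joint_efforts': array([ 1.83988690e-03, -4.12369287e+01, -2.59795332e+01, -1.64270186e-04,
        3.26828893e-03,  1.24064053e-05]), 'position': array([ 0.11957651, -0.51100204,  0.23089397]), 'ee_rot': array([ 0.43963818,  0.5542454 , -0.43910709,  0.55381881]), 'contact_force': array([ 0.21030629, -0.21867889,  0.2696098 ]), 'ft_torque': array([ 0.01302229, -0.01233186, -0.00299294]), 'finger_gap': 1.0014272603808907}
```

View pics/side0.png

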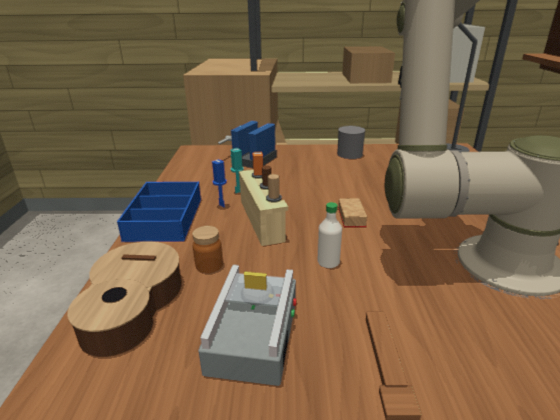

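View pics/top0.png

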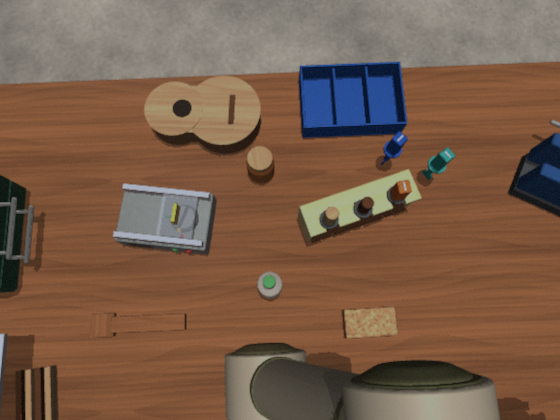

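View pics/wrist0.png

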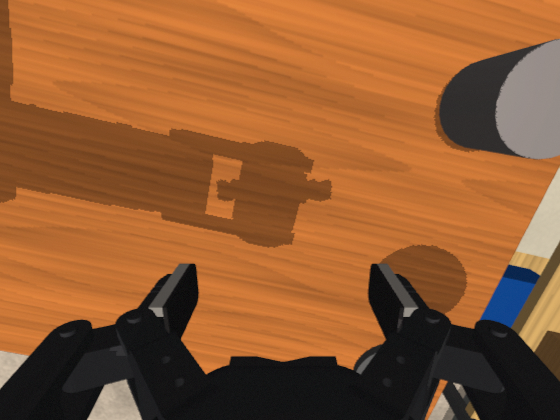

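Run:
```python
from h import *
t=load('top0')['frame'][:,:,::-1]; s=load('side0')['frame'][:,:,::-1]
a=cv2.resize(t[175:260,105:225],None,fx=4,fy=4,interpolation=3)
b=cv2.resize(t[160:250,290:430],None,fx=4,fy=4,interpolation=3)
cv2.imwrite('pics/z1.png',a[:, :]);cv2.imwrite('pics/z2.png',b)
cv2.imwrite('pics/z3.png',cv2.resize(s[260:380,200:310],None,fx=5,fy=5,interpolation=3)[:600])
cv2.imwrite('pics/z4.png',cv2.resize(s[130:240,200:310],None,fx=5,fy=5,interpolation=3))
T=load('top0');S=load('side0')
for n,u,v,z in [('drv top',403,188,.166),('tab top',174,214,.114),('chis',332,214,.162),('cap',269,282,.15),('jar',260,158,.09),('rack c',301,207,.1),('rack c2',416,172,.1)]:
    print(n,onplane(T,u,v,z).round(3))
print(tri([(T,403,188),(S,257,155)]))
print(tri([(T,174,213),(S,255,275)]))
```

```text
drv top [ 0.584 -0.282  0.166]
tab top [0.564 0.181 0.114]
chis [ 0.539 -0.139  0.162]
cap [ 0.413 -0.01   0.15 ]
jar [ 0.688 -0.001  0.09 ]
rack c [ 0.571 -0.083  0.1  ]
rack c2 [ 0.637 -0.334  0.1  ]
(array([ 0.58791044, -0.28427034,  0.15930276]), [0.0020003969545143285, 0.0020003969545144473])
(array([0.56851589, 0.18207568, 0.10858702]), [0.0009851301737957827, 0.00098513017379576])
```

View pics/z1.png

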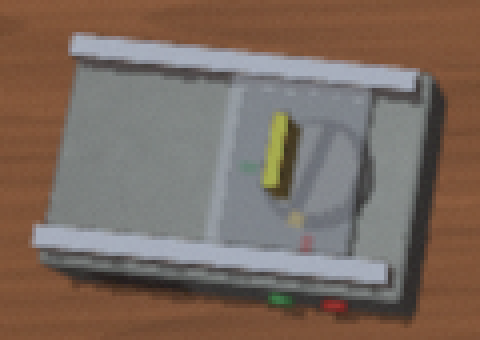

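View pics/z2.png

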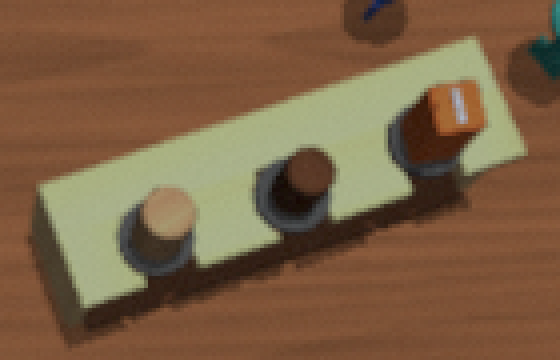

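View pics/z3.png

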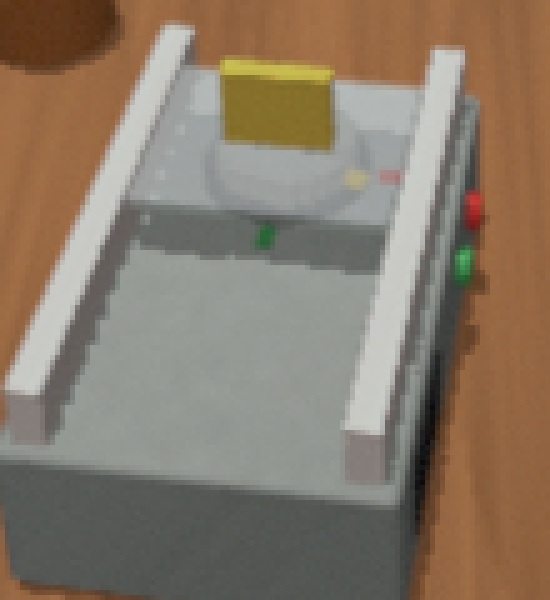

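View pics/z4.png

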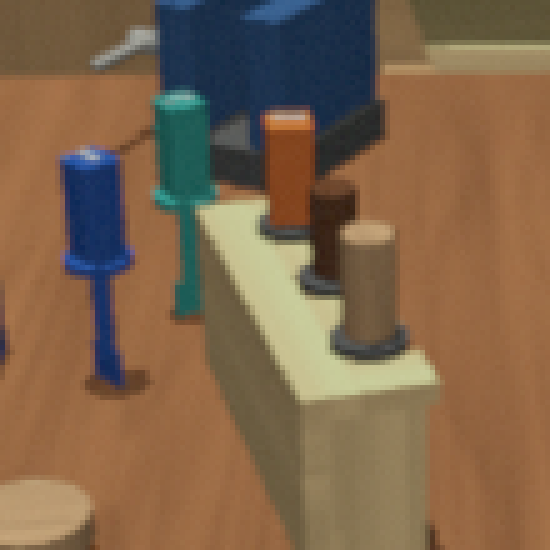

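```bash
cat >> h.py <<'E'
from scipy.spatial.transform import Rotation as Ro
def qd(a):
    # pointing down, jaw axis at yaw a
    x=np.array([0,0,-1.]);z=np.array([np.cos(a),np.sin(a),0]);y=np.cross(z,x)
    return Ro.from_matrix(np.c_[x,y,z]).as_quat()
E
python3 - <<'E'
from h import *
W=load('wrist0'); s=monitor.sense(); R=Ro.from_quat(s['ee_rot']).as_matrix(); print(R.round(3))
o,d=ray(W,280,210); print('off',R.T@(o-s['position']),'dir',R.T@d, 'camaxes',(R.T@W['view'][:3,:3].T).round(3))
for a in np.arange(-3,3.1,.5):
    q=kinematics.ik([.5,.18,.35],qd(a)); q2=kinematics.ik([.52,-.25,.35],qd(a)); print(a,None if q is None else q.round(2),None if q2 is None else q2.round(2))
E
```

```text
[[-0.     0.974  0.228]
 [ 0.001  0.228 -0.974]
 [-1.     0.    -0.001]]
off [-0.14283873  0.07786322  0.00022975] dir [ 0.95196739 -0.30602571 -0.0103129 ] camaxes [[ 0.001 -0.304  0.953]
 [-0.    -0.953 -0.304]
 [ 1.    -0.    -0.001]]
-3.0 None [-0.65  0.39  1.09 -0.    1.66  2.35]
-2.5 [0.12 0.28 1.24 0.   1.62 2.62] [-0.65  0.39  1.09 -0.    1.66  1.85]
-2.0 [ 0.12  0.28  1.24 -0.    1.62  2.12] [-0.65  0.39  1.09 -0.    1.66  1.35]
-1.5 [ 0.12  0.28  1.24 -0.    1.62  1.62] [-0.65  0.39  1.09 -0.    1.66  0.85]
-1.0 [ 0.12  0.28  1.24 -0.    1.62  1.12] [-0.65  0.39  1.09 -0.    1.66  0.35]
-0.5 [ 0.12  0.28  1.24 -0.    1.62  0.62] [-0.65  0.39  1.09 -0.    1.66 -0.15]
0.0 [ 0.12  0.28  1.24 -0.    1.62  0.12] [-0.65  0.39  1.09 -0.    1.66 -0.65]
0.5 [ 0.12  0.28  1.24 -0.    1.62 -0.38] [-0.65  0.39  1.09 -0.    1.66 -1.15]
1.0 [ 0.12  0.28  1.24 -0.    1.62 -0.88] [-0.65  0.39  1.09 -0.    1.66 -1.65]
1.5 [ 0.12  0.28  1.24 -0.    1.62 -1.38] [-0.65  0.39  1.09 -0.    1.66 -2.15]
2.0 [ 0.12  0.28  1.24 -0.    1.62 -1.88] [-0.65  0.39  1.09 -0.    1.66 -2.65]
2.5 [ 0.12  0.28  1.24  0.    1.62 -2.38] None
3.0 [ 0.12  0.28  1.24  0.    1.62 -2.88] [-0.65  0.39  1.09 -0.    1.66  2.63]
```

Run:
```python
from h import *
env.reach([.53,-.30,.30],qd(-1.57)); f=snap('wrist','r1')
env.reach([.53,-.20,.30],qd(-1.57)); f=snap('wrist','r2')
print(monitor.sense()['clock'])
```

```text
2.4417
```

View pics/r1.png

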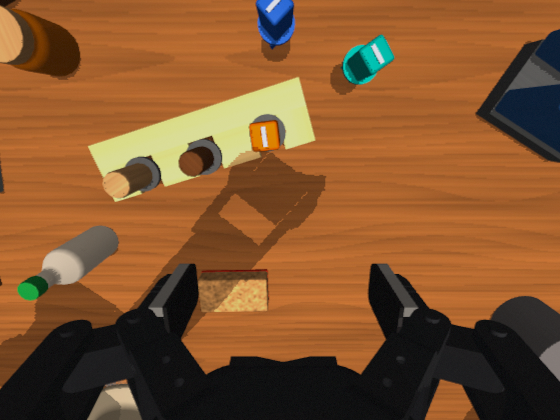

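View pics/r2.png

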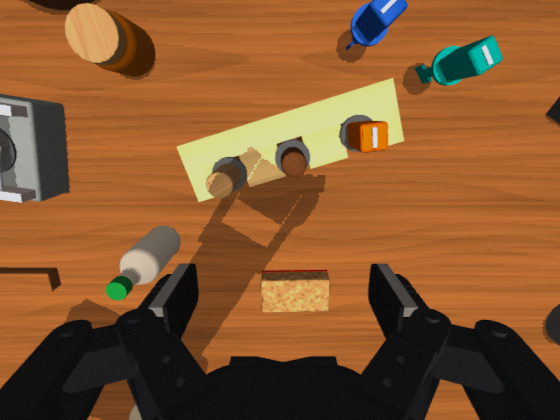

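```bash
python3 - <<'E'
from h import *
F={k:load(k) for k in['r1','r2','top0']}
obs={}
for k,f in F.items():
    hsv=cv2.cvtColor(f['frame'],cv2.COLOR_RGB2HSV)
    m=((hsv[...,0]<16)&(hsv[...,1]>225)&(hsv[...,2]>190)).astype(np.uint8)
    n,l,st,c=cv2.connectedComponentsWithStats(m)
    for i in range(1,n):
        if st[i,4]>60: print(k,st[i],c[i].round(1))
    # top corner quad
E
python3 - <<'E'
from h import *
for k,x,y in[('r1',230,100),('r2',335,100)]:
    f=load(k)['frame'][:,:,::-1]
    cv2.imwrite(f'pics/{k}z.png',cv2.resize(f[y:y+70,x:x+75],None,fx=8,fy=8,interpolation=cv2.INTER_CUBIC))
E
```

```text
r1 [250 122  29  29 125] [264.4 135.2]
r2 [361 122  27  30 175] [373.7 136.7]
```

View pics/r1z.png

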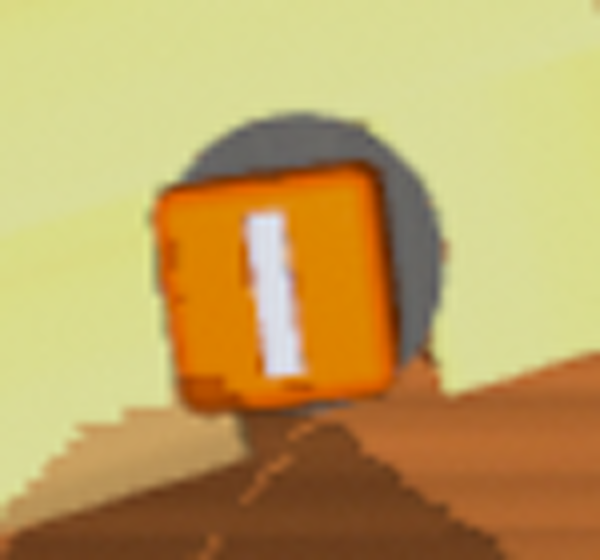

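View pics/r2z.png

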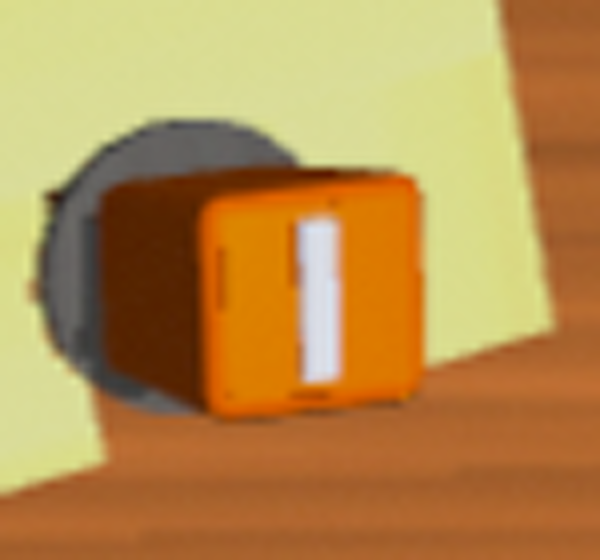

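```bash
cat >> h.py <<'E'
def whitebar(f,box):
    x,y,w,h=box; p=f['frame'][y:y+h,x:x+w].astype(int)
    m=((p.min(2)>150)&(p[...,2]>150)).astype(np.uint8)
    n,l,st,c=cv2.connectedComponentsWithStats(m); i=1+np.argmax(st[1:,4])
    yy,xx=np.nonzero(l==i); 
    P=np.c_[xx+x,yy+y].astype(float); cen=P.mean(0); d=np.linalg.svd(P-cen)[2][0]
    r=cv2.minAreaRect(P.astype(np.float32))
    return cen,d,len(P),r[1]
E
python3 - <<'E'
from h import *
F={k:load(k) for k in['r1','r2']}
o=[]
for k,b in[('r1',(250,120,28,30)),('r2',(362,122,24,30))]:
    c,d,n,r=whitebar(F[k],b); print(k,c,d,n,r); o.append((F[k],*c))
    P=[onplane(F[k],*(c+s*d*8),.166) for s in(-1,1)]; v=P[1]-P[0]; print('yaw',np.arctan2(v[1],v[0]),onplane(F[k],*c,.166))
x,e=tri(o);print('bar',x,e)
for n,a,b in[('backL',(90,147),(178,147)),('backR',(299,78),(393,79)),('frontR',(315,140),(404,140)),('frontL',(115,201),(200,201))]:
    x,e=tri([(F['r1'],*a),(F['r2'],*b)]);print(n,x.round(4),np.round(e,4), onplane(F['r1'],*a,.1).round(4),onplane(F['r2'],*b,.1).round(4))
E
```

```text
r1 [263.76136364 136.56818182] [0.1414737  0.98994202] 88 (19.657569885253906, 4.242640495300293)
yaw -3.015628922489045 [ 0.58866553 -0.28345846  0.166     ]
r2 [374.3372093  136.70930233] [0.0235728  0.99972212] 86 (20.0, 4.0)
yaw -3.022919766816684 [ 0.58908435 -0.2836544   0.166     ]
bar [ 0.58891188 -0.28349376  0.16654747] [0.00020877816878487696, 0.00020877816878473845]
backL [ 0.5727 -0.0796  0.0985] [0.0001 0.0001] [ 0.5727 -0.0806  0.1   ] [ 0.573  -0.0802  0.1   ]
backR [ 0.645  -0.3181  0.0991] [0.0001 0.0001] [ 0.645  -0.3181  0.1   ] [ 0.6448 -0.3178  0.1   ]
frontR [ 0.5808 -0.3371  0.1011] [0.0003 0.0003] [ 0.5804 -0.3373  0.1   ] [ 0.581  -0.3376  0.1   ]
frontL [ 0.5104 -0.1017  0.1062] [0.0001 0.0001] [ 0.5085 -0.098   0.1   ] [ 0.5088 -0.0999  0.1   ]
```

Run:
```python
from h import *
env.close_gripper(60)
env.reach([.52,.06,.27],qd(-.11)); f=snap('wrist','c1')
env.reach([.58,.09,.27],qd(-.11)); f=snap('wrist','c2')
print(monitor.sense()['clock'],monitor.sense()['finger_gap'])
```

```text
4.7083 0.001419434726457219
```

View pics/c1.png

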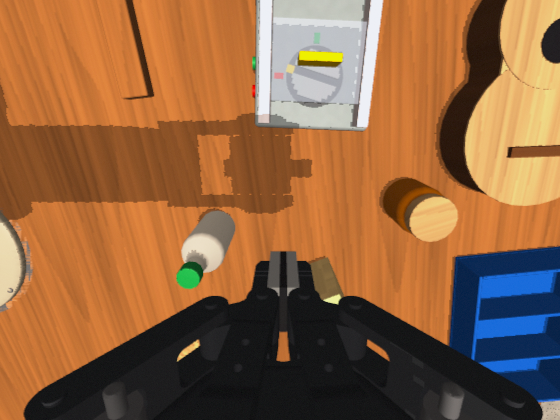

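View pics/c2.png

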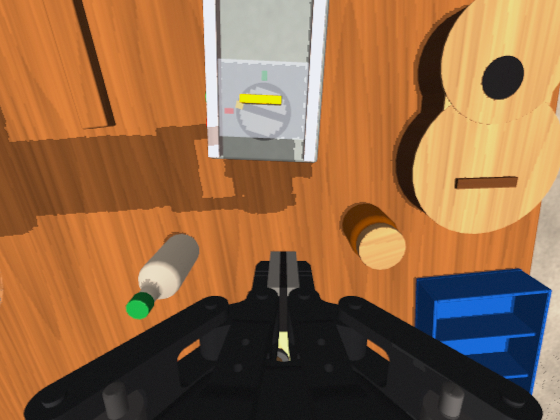

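Run:
```python
from h import *
F={k:load(k) for k in['c1','c2']}
o=[]
for k,f in F.items():
    p=f['frame'].astype(int); m=((p[...,0]>200)&(p[...,1]>200)&(p[...,2]<60)).astype(np.uint8); m[200:]=0
    n,l,st,c=cv2.connectedComponentsWithStats(m); i=1+np.argmax(st[1:,4])
    yy,xx=np.nonzero(l==i);P=np.c_[xx,yy].astype(np.float32); r=cv2.minAreaRect(P); print(k,st[i],r)
    c0=np.array(r[0]); o.append((f,*c0))
    d=np.linalg.svd(P-P.mean(0))[2][0]; v=onplane(f,*(c0+20*d),.114)-onplane(f,*(c0-20*d),.114); print('yaw',np.arctan2(v[1],v[0]),onplane(f,*c0,.114))
print(tri(o))
for k,x,y in[('c1',235,0),('c2',190,30)]:
    f=F[k]['frame'][:,:,::-1]
    cv2.imwrite(f'pics/{k}z.png',cv2.resize(f[y:y+140,x:x+150],None,fx=4,fy=4,interpolation=cv2.INTER_CUBIC))
```

```text
c1 [300  51  43  11 368] ((320.87847900390625, 55.80939483642578), (42.204742431640625, 8.672207832336426), 3.012787342071533)
yaw -0.15834602034375989 [0.56943001 0.1838092  0.114     ]
c2 [240  94  41  10 329] ((260.0, 98.49999237060547), (40.339996337890625, 7.9930644035339355), 2.385944128036499)
yaw -0.1597180513279108 [0.5692749  0.18380276 0.114     ]
(array([0.56933156, 0.18373783, 0.11462997]), [3.131316305886773e-05, 3.131316305892834e-05])
```

View pics/c1z.png

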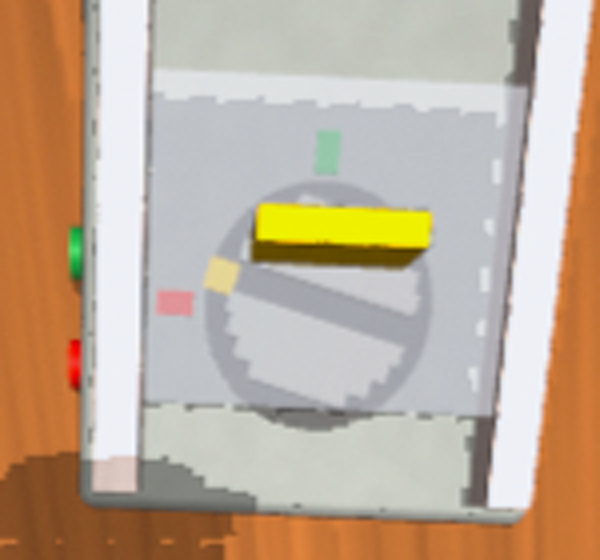

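View pics/c2z.png

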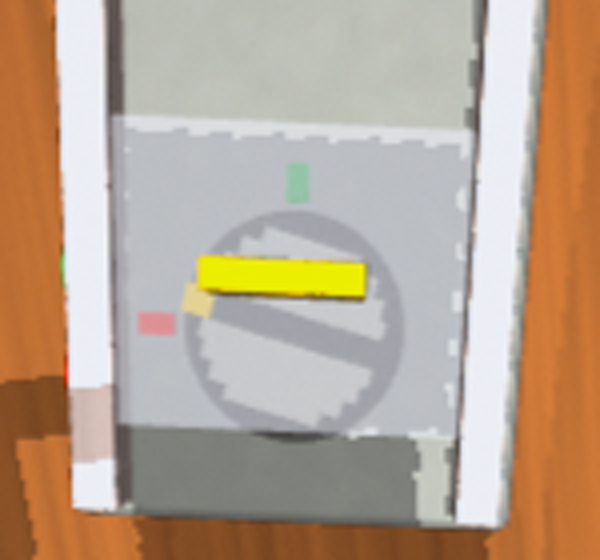

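```bash
cat >> h.py <<'E'
CY=-.159
U=np.array([-np.sin(CY),np.cos(CY),0]); X=np.array([np.cos(CY),np.sin(CY),0])
TAB=np.array([.5693,.1837,0])
def st(*k):
    s=monitor.sense(); print('t',round(s['clock'],2),'pos',s['position'].round(4),'F',s['contact_force'].round(1),'gap',round(s['finger_gap'],3)); return s
E
python3 - <<'E'
from h import *
p=TAB-.035*U; p[2]=.15
env.reach(p,qd(CY)); p[2]=.094; env.movel(p,.12,guard=10); st()
e=TAB+.085*U; e[2]=.094
print(env.movel(e,.07,guard=10)); s=st(); print('along',(s['position']-TAB)@U)
f=snap('wrist','c3')
E
```

```text
t 5.92 pos [0.5646 0.1489 0.0952] F [-0.   0.5  0.4] gap 0.001
True
t 7.21 pos [0.5792 0.2466 0.0937] F [-1.5 -6.2  6.7] gap 0.001
along 0.06365830626878023
```

View pics/c3.png

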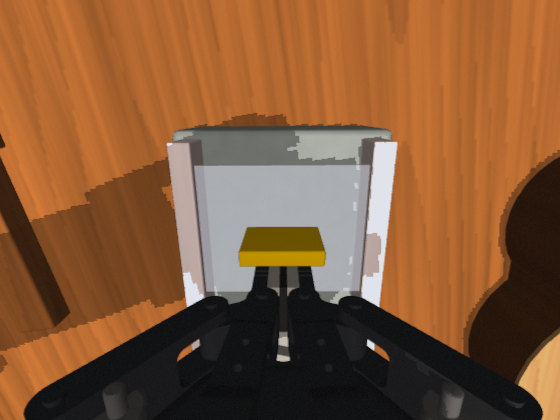

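Run:
```python
from h import *
s=monitor.sense(); q=s['ee_rot']
p=s['position']-.02*U; env.movel(p,.2); p[2]=.15; env.movel(p,.3)
p=TAB-.085*U-.03*X; p[2]=.22; env.reach(p,qd(CY)); snap('wrist','s1')
p=p+.06*X+.02*U;  env.reach(p,qd(CY)); snap('wrist','s2'); st()
```

```text
t 8.96 pos [0.5883 0.1159 0.2183] F [ 0.3 -0.2 -0.1] gap 0.001
```

View pics/s1.png

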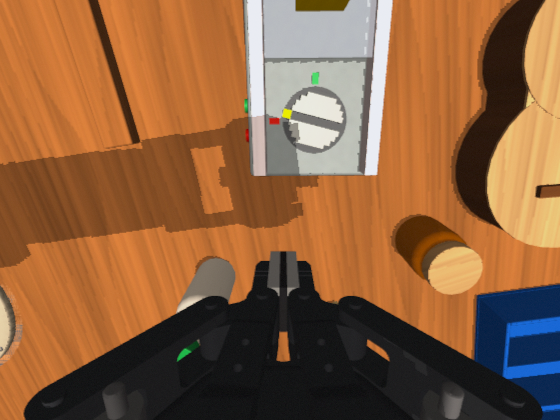

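View pics/s2.png

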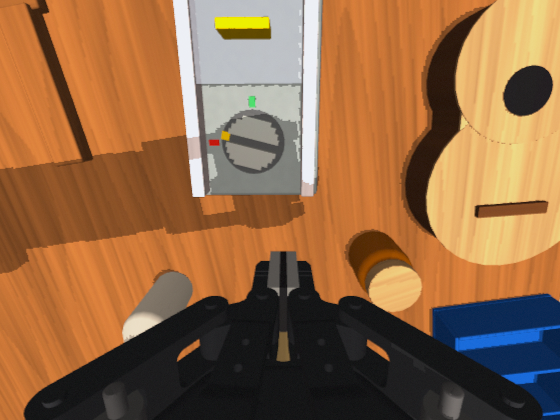

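Run:
```python
from h import *
F={k:load(k) for k in['s1','s2']}
for k,x,y in[('s1',240,50),('s2',180,75)]:
    f=F[k]['frame'][:,:,::-1]
    z=cv2.resize(f[y:y+130,x:x+145],None,fx=4.5,fy=4.5,interpolation=cv2.INTER_CUBIC)[:585]
    cv2.imwrite(f'pics/{k}z.png',z)
f=F['s2']; p=f['frame'].astype(int); m=((p[...,0]>200)&(p[...,1]>200)&(p[...,2]<60)).astype(np.uint8); m[80:]=0
yy,xx=np.nonzero(m); r=cv2.minAreaRect(np.c_[xx,yy].astype(np.float32)); print(r); c=onplane(f,*r[0],.1144); print(c,(c-TAB)@U,(c-TAB)@X)
```

```text
((241.5, 22.0), (10.0, 53.0), 90.0)
[0.58129514 0.26142542 0.1144    ] 0.07864419867898971 -0.00046250193033573926
```

View pics/s1z.png

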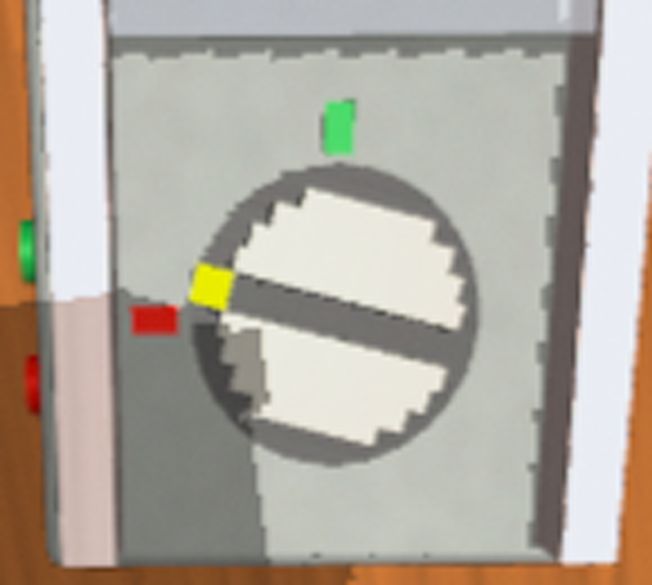

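View pics/s2z.png

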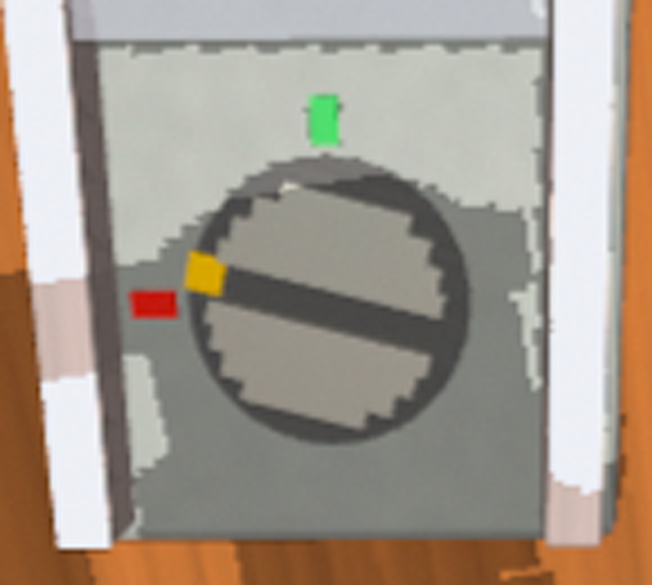

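Run:
```python
from h import *
F={k:load(k) for k in['s1','s2']}
O=[]
c=lambda o,x,y:(o[0]+x/4.5-.4,o[1]+y/4.5-.4)
for k,o,cc,e in[('s1',(240,50),(334,314),[(235,272),(455,330),(225,312),(445,367)]),('s2',(180,75),(329,300),[(228,268),(442,320),(212,303),(430,354)])]:
    f=F[k]; P=onplane(f,*c(o,*cc),.074); O.append((f,*c(o,*cc)))
    q=[onplane(f,*c(o,*a),.074) for a in e]
    print(k,P.round(4)); 
    for i in(0,2):
        v=q[i+1]-q[i]; yaw=np.arctan2(v[1],v[0]); n=np.array([-np.sin(yaw),np.cos(yaw),0]); print(' yaw',yaw.round(3),'sel',(CY-yaw).round(3),'edge off',((q[i]-P)@n).round(4))
x,e=tri(O);print(x,e)
print('pred',TAB-.0114*U-.0005*X)
def blob(f,box,cond):
    x,y,w,h=box;p=f['frame'][y:y+h,x:x+w].astype(int);m=cond(p[...,0],p[...,1],p[...,2]);yy,xx=np.nonzero(m);return xx.mean()+x,yy.mean()+y,m.sum()
for nm,b1,b2,cond,z in[('red',(265,110,18,18),(205,130,18,20),lambda r,g,b:(r>150)&(g<60),.06),('green',(305,65,20,25),(240,90,20,20),lambda r,g,b:(g>170)&(r<120),.06),('ptr',(278,105,18,18),(217,128,18,14),lambda r,g,b:(r>180)&(g>130)&(b<60),.074)]:
    a=blob(F['s1'],b1,cond);b=blob(F['s2'],b2,cond); 
    print(nm,a,b,onplane(F['s1'],*a[:2],z).round(4),onplane(F['s2'],*b[:2],z).round(4),tri([(F['s1'],*a[:2]),(F['s2'],*b[:2])])[0].round(4))
```

```text
s1 [0.5663 0.1737 0.074 ]
 yaw -0.404 sel 0.245 edge off 0.003
 yaw -0.394 sel 0.235 edge off -0.0049
s2 [0.5688 0.174  0.074 ]
 yaw -0.392 sel 0.233 edge off 0.0015
 yaw -0.385 sel 0.226 edge off -0.0062
[0.56745114 0.17331663 0.06235128] [5.666955229540805e-05, 5.6669552295357955e-05]
pred [0.56700133 0.17252296 0.        ]
red (np.float64(274.0), np.float64(120.5), np.int64(54)) (np.float64(213.7872340425532), np.float64(141.93617021276594), np.int64(47)) [0.529  0.1784 0.06  ] [0.5287 0.1785 0.06  ] [0.5291 0.1785 0.0614]
green (np.float64(314.77941176470586), np.float64(77.92647058823529), np.int64(68)) (np.float64(251.578125), np.float64(101.0), np.int64(64)) [0.5733 0.2101 0.06  ] [0.5732 0.2103 0.06  ] [0.5732 0.2102 0.0604]
ptr (np.float64(286.65625), np.float64(113.28125), np.int64(64)) (np.float64(224.96491228070175), np.float64(135.31578947368422), np.int64(57)) [0.5422 0.1831 0.074 ] [0.5439 0.1835 0.074 ] [0.5422 0.1832 0.0655]
```

```bash
cat >> h.py <<'E'
AX=np.array([.5672,.1725,0]); DR=np.array([.5889,-.2835,0]); DYAW=.122
E
python3 - <<'E'
from h import *
s=monitor.sense();p=s['position'].copy();p[2]=.24; 
env.reach([.5889,-.2835,.24],qd(DYAW)); env.release(); snap('wrist','g0')
p=DR.copy();p[2]=.120
print(env.movel(p,.12,guard=6)); st()
env.close_gripper(80); env.hold(.2); s=st(); np.save('grip.npy',np.r_[s['position'],s['ee_rot']]); snap('wrist','g1'); snap('side','g1s')
E
```

```text
False
t 12.43 pos [ 0.5892 -0.2837  0.1209] F [ 0.4  0.1 -0.5] gap 0.999
t 13.2 pos [ 0.589  -0.2836  0.1203] F [-1.7  0.9  3.3] gap 0.293
```

View pics/g1.png

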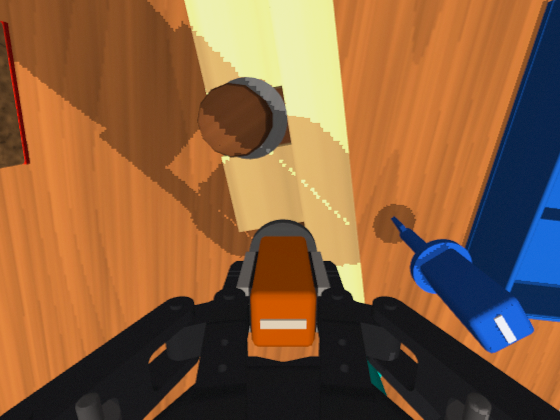

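View pics/g1s.png

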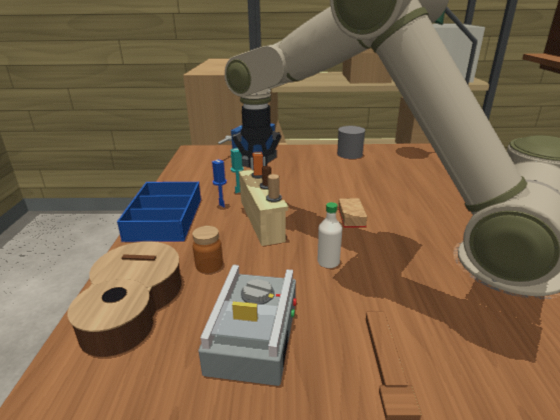

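Run:
```python
from h import *
f=load('g1'); c,d,n,r=whitebar(f,(250,300,70,45)); print(c,d,n,r); P=onplane(f,*c,.1665); print(P)
g=np.load('grip.npy'); R=Ro.from_quat(g[3:]).as_matrix(); print('tool off (x,y,z)',(R.T@(P-g[:3])).round(4))
v=onplane(f,*(c+20*d),.1665)-onplane(f,*(c-20*d),.1665);print('yaw',np.arctan(v[1]/v[0]), 'jaw yaw',np.arctan2(R[1,2],R[0,2]))
p=g[:3].copy(); p[2]=.245; print(env.movel(p,.15,guard=15)); st(); snap('side','l1s'); snap('wrist','l1')
```

```text
[282.74725275 324.49450549] [9.99999721e-01 7.47087625e-04] 364 (7.0, 45.0)
[ 0.58909539 -0.28426393  0.1665    ]
tool off (x,y,z) [-0.0462 -0.0007  0.0001]
yaw 0.12058388877977441 jaw yaw 0.12189832702688587
False
t 14.28 pos [ 0.5887 -0.2834  0.2437] F [ 0.2 -1.  -1.5] gap 0.293
```

View pics/l1s.png

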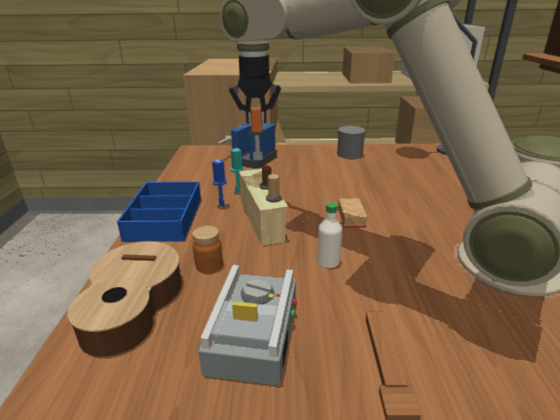

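View pics/l1.png

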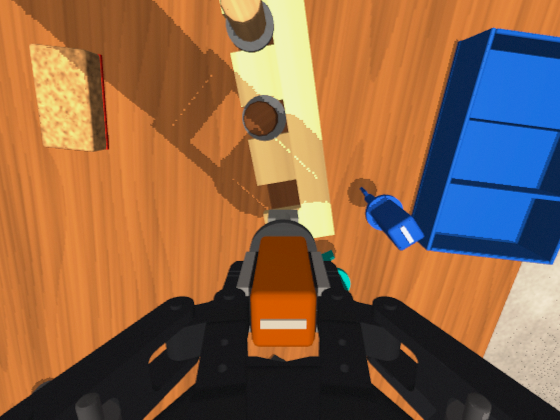

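Run:
```python
from h import *
SY=-.397
p=DR.copy();p[2]=.30; env.movel(p,.25)
y=np.array([-np.sin(SY),np.cos(SY),0])
q=AX+.0004*y; q[2]=.30; env.reach(q,qd(SY)); q[2]=.20; env.movel(q,.2); st()
snap('wrist','i1'); snap('side','i1s'); snap('top','i1t')
f=load('i1s')['frame'][:,:,::-1]; cv2.imwrite('pics/i1sz.png',cv2.resize(f[190:350,190:330],None,fx=3.7,fy=3.7,interpolation=3))
```

```text
t 17.07 pos [0.568  0.1726 0.2012] F [ 0.4 -0.9 -1.2] gap 0.295
```

View pics/i1.png

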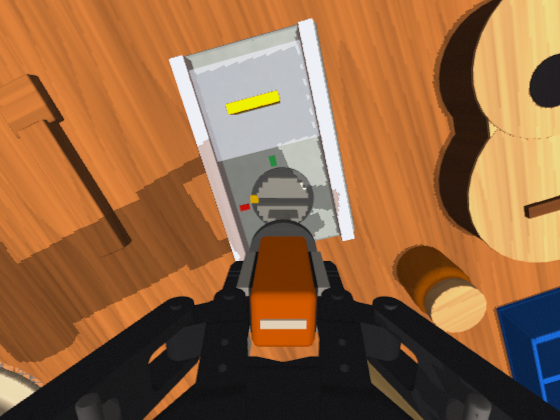

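View pics/i1sz.png

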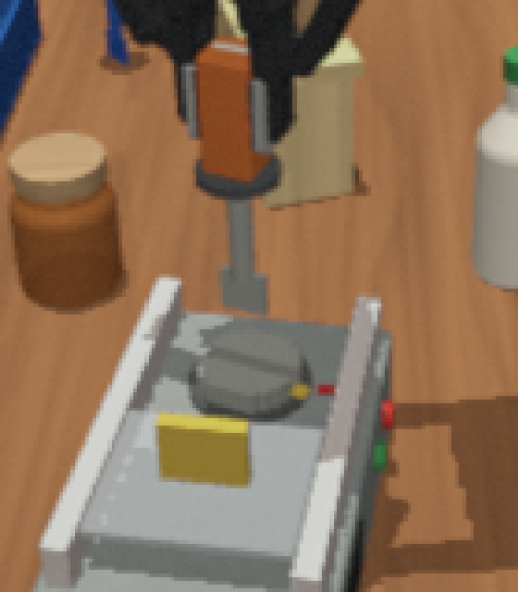

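Run:
```python
from h import *
SY=-.397
y=np.array([-np.sin(SY),np.cos(SY),0])
q=AX+.0004*y; q[2]=.172; env.movel(q,.12,guard=8); st()
q[2]=.160; print(env.movel(q,.03,guard=6)); env.hold(.1); st()
snap('wrist','i2'); snap('side','i2s')
f=load('i2s')['frame'][:,:,::-1]; cv2.imwrite('pics/i2sz.png',cv2.resize(f[190:350,190:330],None,fx=3.7,fy=3.7,interpolation=3))
```

```text
t 17.61 pos [0.5675 0.1729 0.1725] F [-0.8 -0.5 -2.2] gap 0.295
False
t 18.26 pos [0.5675 0.1729 0.1602] F [ 0.  -1.3 -2.3] gap 0.298
```

View pics/i2sz.png

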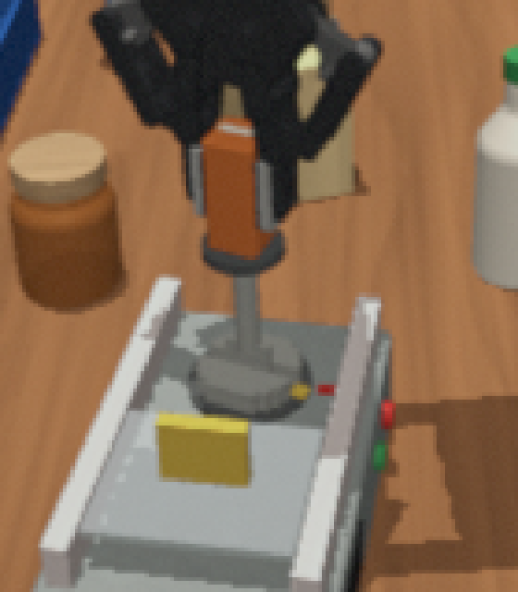

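Run:
```python
from h import *
q0=monitor.sense()['joints'].copy(); print(q0[5])
for d in [.5,1.0,1.25,1.40]:
    q=q0.copy(); q[5]+=d; env.set_joints(q); s=st(); print(s['ft_torque'].round(2))
snap('wrist','t1'); snap('top','t1t'); snap('side','t1s')
f=load('t1t')['frame'][:,:,::-1]; cv2.imwrite('pics/t1tz.png',cv2.resize(f[175:260,105:225],None,fx=5,fy=5,interpolation=3))
f=load('t1s')['frame'][:,:,::-1]; cv2.imwrite('pics/t1sz.png',cv2.resize(f[190:350,190:330],None,fx=3.7,fy=3.7,interpolation=3))
```

```text
0.4954027031233666
t 18.91 pos [0.5673 0.1728 0.1601] F [-1.3 -0.8 -1.5] gap 0.291
[-0.2   0.25  0.01]
t 19.46 pos [0.5674 0.1728 0.1601] F [-0.5 -0.  -1.4] gap 0.298
[-0.22  0.26  0.08]
t 19.81 pos [0.5674 0.1729 0.1602] F [-1.4 -0.9 -1.6] gap 0.296
[-0.29  0.31  0.01]
t 20.07 pos [0.5674 0.1729 0.1602] F [-0.9 -1.2 -1.1] gap 0.294
[-0.27  0.22  0.05]
```

View pics/t1.png

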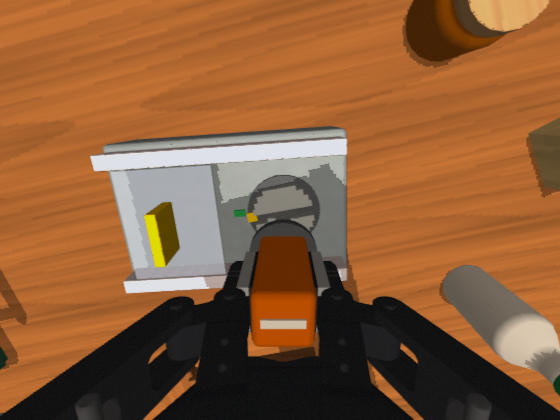

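View pics/t1sz.png

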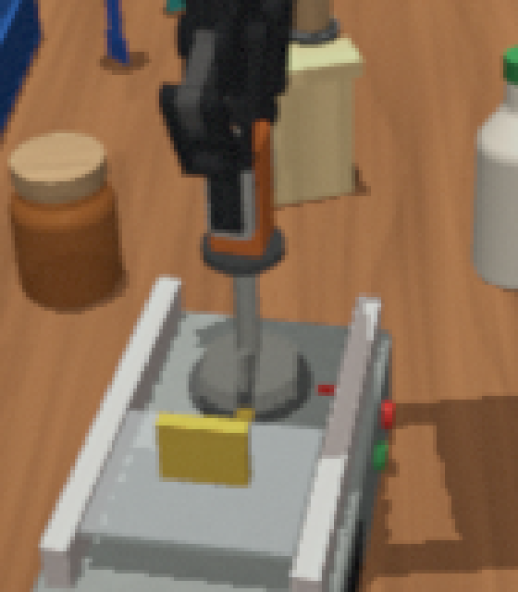

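```bash
cat >> h.py <<'E'
def sel(f,box,z=.0655,zm=.06):
    x,y,w,h=box;p=f['frame'][y:y+h,x:x+w].astype(int);r,g,b=p[...,0],p[...,1],p[...,2]
    m=(r>150)&(g>100)&(b<70)&(g<.98*r+20)&(r>g-20); yy,xx=np.nonzero(m);c=(xx.mean()+x,yy.mean()+y)
    P=onplane(f,*c,z); d=P-AX; psi=np.arctan2(d@U,-(d@X)); 
    print('ptr',np.round(c,1),m.sum(),P.round(4),'r',np.hypot(d[0],d[1]).round(4),'sel',psi.round(3),'err',(psi-np.pi/2).round(3))
    m=(g>90)&(r<.5*g); 
    if m.sum()>5:
        yy,xx=np.nonzero(m); c=(xx.mean()+x,yy.mean()+y);P=onplane(f,*c,zm);d=P-AX;print('green',np.round(c,1),m.sum(),np.arctan2(d@U,-(d@X)).round(3))
E
python3 - <<'E'
from h import *
sel(load('s1'),(278,60,45,65)); sel(load('s2'),(217,90,50,54)); sel(load('t1'),(230,200,30,24))
f=load('t1')['frame'][:,:,::-1]; cv2.imwrite('pics/t1z.png',cv2.resize(f[160:250,210:340],None,fx=6,fy=6,interpolation=2))
E
```

```text
ptr [286.6 113.4] 70 [0.5421 0.183  0.0655] r 0.0272 sel 0.239 err -1.332
green [314.8  78. ] 64 1.572
ptr [225.  135.6] 66 [0.5422 0.183  0.0655] r 0.0271 sel 0.238 err -1.333
green [251.6 101.3] 60 1.568
ptr [251.3 217.2] 71 [0.5685 0.2002 0.0655] r 0.0277 sel 1.458 err -0.113
green [239.2 212.8] 69 1.564
```

View pics/t1z.png

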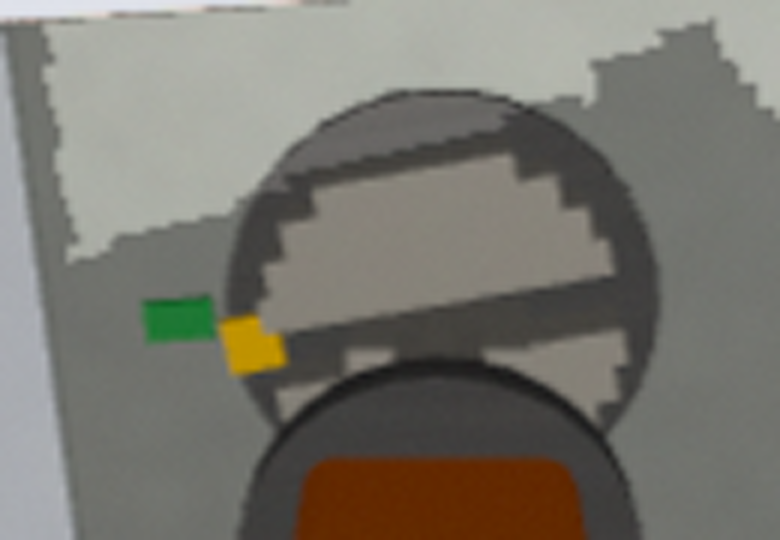

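Run:
```python
from h import *
q=monitor.sense()['joints'].copy(); q[5]=.4954+1.40+.11; env.set_joints(q); env.hold(.1); st(); f=snap('wrist','t2'); sel(f,(230,190,30,40))
```

```text
t 20.57 pos [0.5675 0.1729 0.1602] F [-0.2 -1.4 -2.2] gap 0.294
ptr [251.3 217.4] 70 [0.5714 0.1999 0.0655] r 0.0278 sel 1.564 err -0.006
green [240.1 217.3] 70 1.565
```

Run:
```python
from h import *
q=monitor.sense()['joints'].copy(); q[5]-=.15; env.set_joints(q)
p=monitor.sense()['position'].copy(); p[2]=.185; env.movel(p,.1); p[2]=.30; env.movel(p,.25); st(); f=snap('wrist','t3'); snap('side','t3s')
```

```text
t 21.91 pos [0.5672 0.1729 0.298 ] F [-0.6 -0.4 -3.1] gap 0.295
```

View pics/t3.png

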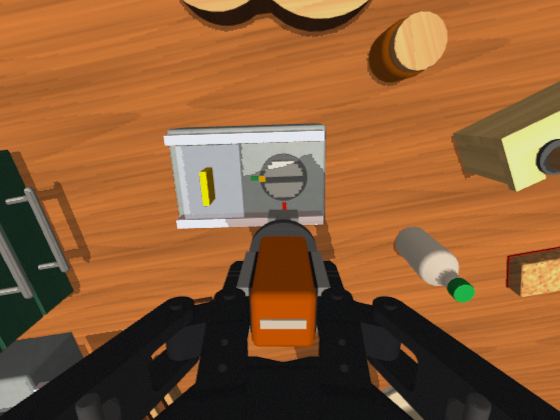

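View pics/t3s.png

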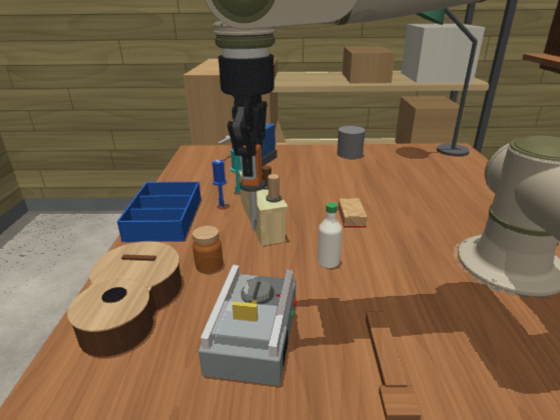

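Run:
```python
from h import *
sel(load('t3'),(240,165,30,25))
c,d,n,r=whitebar(load('t3'),(250,300,70,45)); print(c,d,n)
g=np.load('grip.npy'); p=g[:3].copy(); p[2]=.30
env.reach(p,qd(DYAW)); env.hold(.15); p[2]=.25; env.movel(p,.2); st()
p[2]=.135; print(env.movel(p,.12,guard=8)); st()
p[2]=g[2]-.001; print(env.movel(p,.03,guard=6)); env.hold(.1); st(); snap('wrist','b1');snap('side','b1s')
```

```text
ptr [261.5 178.5] 34 [0.5715 0.2    0.0655] r 0.0279 sel 1.567 err -0.003
green [254.1 177.6] 28 1.574
[283.  324.5] [1. 0.] 360
t 24.77 pos [ 0.589  -0.2836  0.2505] F [-0.1  0.1  0.6] gap 0.295
False
t 25.88 pos [ 0.5893 -0.2839  0.136 ] F [ 0.6 -0.4 -1.5] gap 0.298
True
t 26.48 pos [ 0.5888 -0.2835  0.1203] F [-1.1 -0.8  5.3] gap 0.295
```

View pics/b1.png

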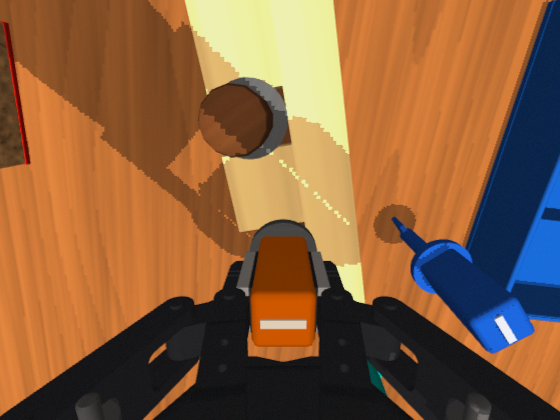

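Run:
```python
from h import *
env.release(); env.hold(.1); p=monitor.sense()['position'].copy(); p[2]=.26; env.movel(p,.2); snap('wrist','b2'); snap('side','b2s')
env.close_gripper(40)
p=TAB+.122*U; p[2]=.24; env.reach(p,qd(CY)); p[2]=.13; env.movel(p,.2); p[2]=.094; env.movel(p,.1,guard=8); st()
e=AX+.006*U; e[2]=.094
print(env.movel(e,.07,guard=10)); s=st(); print('along',(s['position']-AX)@U); snap('wrist','k1')
```

```text
t 32.33 pos [0.5889 0.3043 0.0947] F [0.7 0.4 0.9] gap 0.0
True
t 33.85 pos [0.5697 0.1873 0.0941] F [0.9 4.6 1.5] gap 0.001
along 0.014954478744398998
```

View pics/b2.png

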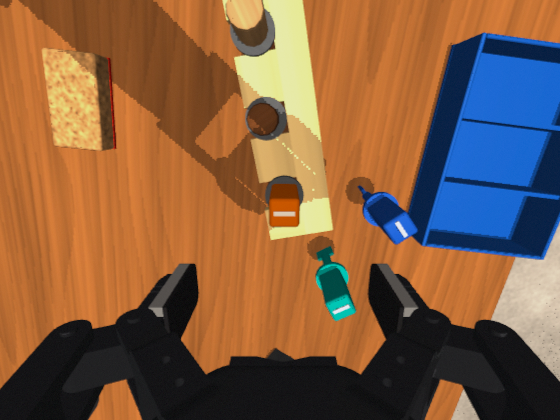

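View pics/b2s.png

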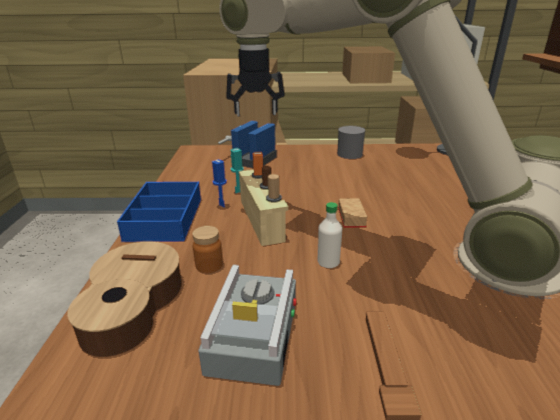

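View pics/k1.png

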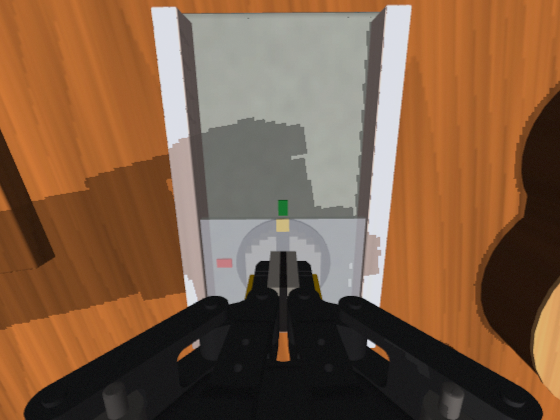

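Run:
```python
from h import *
p=monitor.sense()['position']+.02*U; env.movel(p,.1); p[2]=.15; env.movel(p,.2)
p=AX-.075*U-.03*X;p[2]=.24; env.reach(p,qd(CY)); f=snap('wrist','k2'); st(); snap('side','k2s'); snap('top','k2t')
p=f['frame'].astype(int); m=((p[...,0]>200)&(p[...,1]>200)&(p[...,2]<60)).astype(np.uint8); m[200:]=0
n,l,s_,c=cv2.connectedComponentsWithStats(m); i=1+np.argmax(s_[1:,4]); yy,xx=np.nonzero(l==i); r=cv2.minAreaRect(np.c_[xx,yy].astype(np.float32)); P=onplane(f,*r[0],.1144); print(r,P,'travel',(P-AX)@U)
c,d,n,r=whitebar(load('b2'),(270,195,30,30)); print(n,onplane(load('b2'),*c,.1665))
z=f['frame'][:,:,::-1]; cv2.imwrite('pics/k2z.png',cv2.resize(z[20:160,235:385],None,fx=4,fy=4,interpolation=2))
```

```text
t 35.37 pos [0.5255 0.104  0.2382] F [1.  0.9 0.3] gap 0.0
((318.0, 119.0), (8.0, 44.0), 90.0) [0.56728039 0.17241025 0.1144    ] travel -7.589291272151784e-05
82 [ 0.5887279  -0.28363642  0.1665    ]
```

View pics/k2z.png

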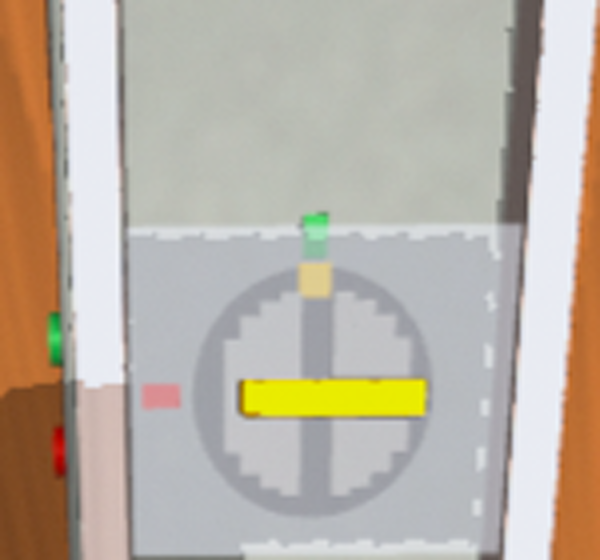

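View pics/k2s.png

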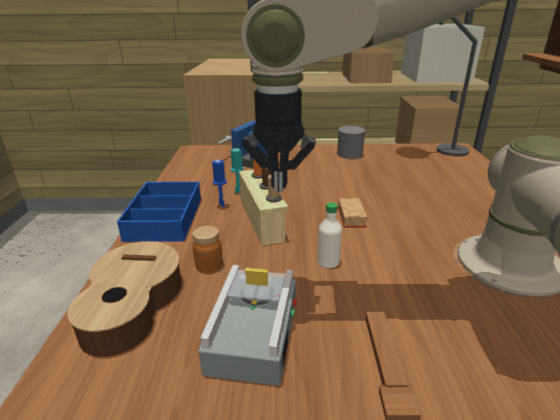

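View pics/k2t.png

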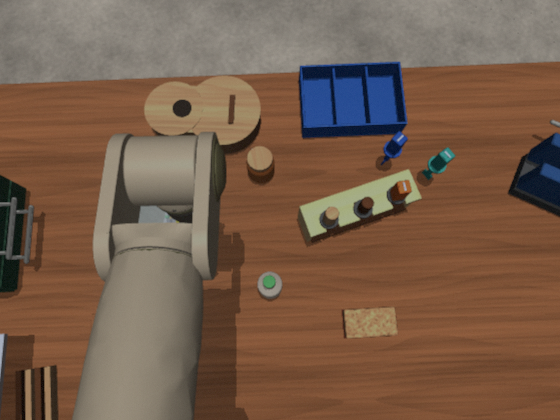

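Everything checks out: the shutter is shut, the pointer is on the green mark, the driver is back at its start pose, and the bystanders haven't moved.

Run:
```python
from h import *
print(job.hand_in()); st()
```

```text
the job is handed in; nothing more can be done
None
the job is handed in; nothing more can be done
```

The job is done and handed in at about 35 s on the robot's clock. No move hit an unexpected contact, and none of my checks failed or disagreed.

1. **Shutter open:** I pushed the tab to its open stop.
2. **Selector:** I lifted the orange driver out of its rack slot and put its blade in the selector's slot. The first turn stopped 0.11 rad short because the blade has play in the slot, so I turned it on by that amount.
3. **Driver back:** I hung it in the slot it came from; the collar met the shelf at the same height as when I gripped it.
4. **Shutter shut:** I pushed the tab to the closed stop.

**Last checks:**
- **Selector:** at 1.567 rad against the 1.571 target, measured after lifting the blade out. The final picture through the shut shutter shows the yellow pointer at the green mark.
- **Shutter:** measured travel 0.0 mm, to within about 0.1 mm.
- **Driver:** upright within 0.3 mm of where it started.
- **Other things:** by eye, the other tools and bystanders look unmoved in the side and top pictures. The arm partly covers the controller in the top one.

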